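# Load the bottle labeller and latch its sliding guard

### The job

Load the bench labeller: stand the medium-sized tablet bottle (neither the squat jar nor the slim tall bottle) upright in the machine's round nest, fully down, then slide the clear guard along its rails over it and press it home until the spring bolt snaps in behind the guard's strike, so that the guard stays locked when you let go. Move the guard gently: do not slam it, and never load the latch with more than about 25 N. Leave the other goods on the counter where they are.

Things in the scene. Friction and masses are not known exactly. Their poses are not given: they have to be found in the camera images.
- bottle_mid (a point): The bottle to load: round white tablet bottle, white screw cap, standing upright left of the machine. Body 50 mm across (plain cylinder up to 62 mm), cap 40 mm across (top 22 mm), height 92 mm, about 120 g, firm: grip it with 10 to 40 N. Point on its axis, half-way up; z along the axis. It, the squat jar and the slim bottle take three places, 85 to 160 mm apart, in any order.
- nest (a point): The nest, a black cup on the labeller's turntable: bore 56 mm, its top 6 mm flared to 65 mm, outside 81 mm, 12 mm deep, rim 88 mm above the counter. Point: middle of its inner floor, 76 mm above the counter. Axes are the machine's: y is the way the guard shuts (to the robot's left), x to the machine's back (away from the robot, yaw up to 0.2 rad either way), z up.
- machine: The bench labeller, fixed: white cabinet 320 (x) by 480 mm (y), deck 64 mm above the counter. Around the nest axis it is clear 70 mm to the front and, guard open, to the right; label rollers start 90 mm behind (top 133 mm above the counter); 100 mm to the left is the end panel (top 170 mm), the latch beyond it (top 266 mm). Origin on the counter; axes as the nest's.
- guard (a joint): How far the guard is shut, m along machine y; starts open, 0 to 0.03. Clear hood 160 (y) by 145 mm (x), flat top 186 mm above the counter (rims 189), open below, at the back and at its leading left end; it covers the nest when shut. It slides on two rails against a drag of 1 to 4 N. A steel strike with a sloping tooth sticks out of its leading edge and runs under the latch bolt.
- guard_handle (a point): The guard's handle: black bow handle on the hood's top, a round bar 12 mm thick, 90 mm long along machine x, a leg at each end. Point: middle of the bar, 222 mm above the counter; 30 mm are free between bar and hood. It moves with the guard: with the guard at 0 it lies 235 mm to the right (-y) of the nest axis. Push the bar from its right side or pinch it from above. Axes as the nest's.
- latch_seat: Fixed seat of the latch on a post at the machine's left end; origin 178 mm above the counter. The latch block on it is clamped somewhere along its slots: the bolt catches with the guard anywhere from 0.188 to 0.212. From 0.5 mm before the catch a rubber buffer in the block resists (6 N per mm); 2.5 mm past the catch the stop turns hard. Never load the latch with more than 25 N.
- bolt (a joint): Lift of the latch's upright spring bolt (18 mm ball knob on top), m: 0 down (free, or caught), 0.005 with the tooth under it. 35 mm before the catch the tooth's slope starts to lift it: push 6 to 11 N, drag included, for 16 mm; then it rides on the tooth's flat (3 to 8 N) for 19 mm, snaps down behind the tooth (only drag is left) and at once the buffer is felt. Until then the guard is not locked.
- jar_mid (a point): Bystander: squat white jar, diameter 64 mm, height 58 mm; point at its centre.
- slim_mid (a point): Bystander: slim tall white bottle, diameter 35 mm, height 116 mm; point at its centre.
- carton_a: Bystander: medicine carton lying flat, 75 x 125 x 30 mm; origin under its middle.
- carton_b: Bystander: medicine carton, 60 x 95 x 55 mm; origin under its middle.
- label_core: Bystander: spare roll of labels standing on its end, diameter 96 mm, height 45 mm; origin under its middle.
- scanner: Bystander: black hand scanner lying down, about 46 x 150 x 30 mm; origin under the middle of its handle.

How it is judged:
On the way, in this order (a step that is already met when the one before it is completed fails the run):
1. the medium bottle stands upright in the nest, fully down (horizontal distance between bottle_mid and nest below 0.005 m and z of bottle_mid in the frame of nest below 0.049 m and angle between bottle_mid's own z axis and vertical below 0.07 rad), for 0.3 s.
2. the guard is shut over it and the bolt has snapped down behind the strike (value of joint guard above 0.187 m and value of joint bolt below 0.0015 m), for 0.2 s.
At the end, for the whole second after the job is handed in: The medium bottle stands in the nest, within 5 mm of its axis, down on its floor (within 3 mm) and upright (within 4 degrees); the guard is shut (more than 187 mm) with the bolt down behind its strike (lifted less than 1.5 mm), so that it is locked, and at rest (all of step 1 and all of step 2 and velocity of joint guard between -0.01 and 0.01 m/s); the robot touches nothing.
It fails at once if the latch is loaded with more than 25 N: the guard is rammed into it (contact force between latch_seat and anything else above 25 N).
It fails at once if the guard is slammed: it moves faster than 0.35 m/s (velocity of joint guard above 0.35 m/s).
It fails at once if another thing on the counter is moved by more than 30 mm or tipped over (distance of any of jar_mid, slim_mid, carton_a, carton_b, label_core, scanner from where it was at the start of the episode above 0.03 m or angle between any of jar_mid, slim_mid's own z axis and vertical above 0.5 rad).
It also fails if it takes over 64 s, if anything falls off the work surface, if the arm or the gripper's body presses on something with over 40 N, if the wrist force passes 120 N, or if a joint passes its speed limit or range.

### The arm

A 7-joint arm with a two-finger parallel gripper is mounted at the origin on the work surface. World frame = base frame: x ahead of the robot, y to its left, z up, the work surface at z = 0. Lengths are in m, angles in rad, forces in N, time in s.
With the tool pointing down it reaches from about 0.425 to 0.975 m from the base axis. Payload 16.7 kg.
Tool frame: the origin (TCP) lies on the front face of the gripper's body, between the roots of the fingers; the fingertips stand 73 mm ahead of it and the grasp point (between the pads) lies 54 mm ahead of it (bot.finger_overhang is the distance from the TCP to the fingertips, in m); z points along the fingers, y is the line along which they close (so a half turn about z gives the same grasp; the last joint's range is limited). The gripper opens to 85 mm and grips with 20 to 120 N. Pads are 22 mm wide; open, the fingers measure 114 mm over their backs; the gripper's body (76 mm by 85 mm) begins 54 mm behind the grasp point. The pads swing forward as they close: fully open they stand 13 mm farther back than shut.
Start: joints at [-1.397, 0.426, 0.074, 1.606, -0.034, 1.111, -0.067], TCP at [0.215, 0.64, 0.304] pointing down, gripper open.
Joint ranges: [-2.85, 2.85], [-0.5, 2.14], [-1.23, 1.37], [0.21, 2.46], [-1.02, 4.16], [0.16, 2.05], [-2.73, 2.73]. Speed limits (rad/s): [1.89, 1.89, 2.39, 2.39, 3.01, 3.01, 3.01].

### API

Orientations are given as a unit quaternion [x, y, z, w].
In Python, from station import bot, optics gives the robot as it stands.
- The arm moves only by the tool arm_command, never from a script. Its argument "steps" is a list of rows, each a list of 7 numbers: the opening, from 0 (shut) to 1 (fully open), then the shift along the tool's x, y, z in m, then the turn, a rotation vector about the tool's x, y, z in degrees. A call has 1 to 10 rows; each row shifts and turns the commanded pose from where the row before left it, along the tool's axes as they then stand; what a row does not reach is not made up. A row lasts 1/8 s, in which the tool goes at most 62.5 mm and 10.7 degrees, less where a joint would pass 70% of its speed; a pose out of reach is approached as far as the arm can. A call with a gripper value outside its range is refused whole. The fingers move at their own pace and stop on an object; "grip_force" is the grip in N (left out, the last holds). Time passes only in rows, so rows that do not move let the fingers close. It gives the time, the measured TCP pose, the force, the opening and the grip force at its end, in the units of the state.
- bot.read_state(): the state, without advancing time (a new reading comes with each control period).
- optics.read_camera(name): name is "scene" or "side" or "wrist"; returns a dict with "img" (400x640x3 uint8, red, green, blue), "K" (3x3 intrinsics, pixels), "T" (4x4, takes a point from camera to world coordinates). Camera axes: x right, y up, looking along -z (the intrinsics and any distortion apply to the point x, -y, -z); pixel columns grow to the right and rows downward; lengths in m; the calibration is good to about 2 mm. A picture is of the moment at which its call begins. There is no depth.
- bot.job_done(): hands the job in; it is judged then, once.
The state is a dict: "clock": time; "joint_positions": joint angles; "qd": joint speeds; "effort": joint torques, N m; "ee_pos": TCP position; "ee_rot": TCP orientation; "ft_force": force on the tool from outside, world axes, zero at the start; "wrist_torque": the same for the moment, N m; "gripper_width": finger opening in m; "grip_force": force on a finger pad.
Only numpy, scipy, OpenCV 4.12 (cv2) and the standard library are available. Lean on these libraries where they do the work, as an engineer would, in place of code of your own. Each camera call takes 0.05 s, during which the arm holds its last target. There are 200 camera calls.

## Working session

There is one attempt and no reset: what is moved stays moved. The work goes in short steps, Python scripts to look and compute and a tool call to move; the robot and the scene stay as the last step left them, time stands still between calls to the robot, and variables do not carry over. Pictures are saved under pics/ and viewed, at most 10 in all, crops included, and the job is handed in when it is done.

Besides the shell and the picture viewer there is one more tool, called after "Call:" as name([rows], argument=value, ...), one row to a line, values as JSON. arm_command: Moves the arm, as the interface text tells. Its arguments: {"type":"object","properties":{"steps":{"type":"array"},"grip_force":{"type":"number"}},"required":["steps"]}

```bash
mkdir -p pics
cat > h.py <<'E'
import numpy as np, cv2
from station import bot, optics
from scipy.spatial.transform import Rotation as R
def cam(n,save=None):
    d=optics.read_camera(n)
    if save: cv2.imwrite('pics/'+save,cv2.cvtColor(d['img'],cv2.COLOR_RGB2BGR))
    return d
def ray(d,u,v):
    K=np.array(d['K']);T=np.array(d['T'])
    p=np.linalg.inv(K)@[u,v,1]; p=T[:3,:3]@[p[0],-p[1],-p[2]]
    return T[:3,3],p/np.linalg.norm(p)
def onz(d,u,v,z):
    o,r=ray(d,u,v); return o+r*(z-o[2])/r[2]
def proj(d,P):
    K=np.array(d['K']);T=np.array(d['T']); p=T[:3,:3].T@(np.array(P)-T[:3,3]); q=K@[p[0],-p[1],-p[2]]; return q[:2]/q[2]
E
python3 - <<'E'
from h import *
for n in ['scene','side','wrist']:
    d=cam(n,n+'0.png'); print(n,np.round(d['T'],3).tolist(),np.round(d['K'],1).tolist(),[k for k in d])
s=bot.read_state();print(s)
E
```

```text
scene [[0.479, -0.76, 0.44, 1.266], [0.878, 0.41, -0.248, -0.445], [0.008, 0.505, 0.863, 1.472], [0.0, 0.0, 0.0, 1.0]] [[520.2, 0.0, 322.4], [0.0, 520.2, 199.5], [0.0, 0.0, 1.0]] ['img', 'K', 'T']
side [[0.955, 0.235, -0.18, 0.36], [-0.296, 0.736, -0.608, -0.785], [-0.01, 0.634, 0.773, 1.067], [0.0, 0.0, 0.0, 1.0]] [[372.4, 0.0, 320.1], [0.0, 372.4, 192.9], [0.0, 0.0, 1.0]] ['img', 'K', 'T']
wrist [[0.32, -0.904, -0.283, 0.141], [0.948, 0.305, 0.096, 0.664], [-0.001, -0.299, 0.954, 0.374], [0.0, 0.0, 0.0, 1.0]] [[280.8, 0.0, 318.3], [0.0, 280.8, 203.6], [0.0, 0.0, 1.0]] ['img', 'K', 'T']
{'clock': 0.15, 'joint_positions': array([-1.39650551,  0.42663096,  0.07388749,  1.60644347, -0.03411882,
        1.11080566, -0.06709385]), 'qd': array([ 0.00041437, -0.00209133,  0.00108996, -0.00145823, -0.00186675,
        0.00034121,  0.00090195]), 'effort': array([ 3.09958414e-03, -9.50324535e+01,  3.76340613e+00, -4.63767815e+01,
        1.94861193e-02,  7.65149540e-03, -2.31482511e-05]), 'ee_pos': array([0.21471368, 0.63968828, 0.30335122]), 'ee_rot': array([ 1.61219788e-01,  9.86918394e-01, -5.11116644e-04, -5.04325148e-05]), 'ft_force': array([-0.05769733,  0.01333297, -0.98485628]), 'wrist_torque': array([-0.02214847,  0.03600792, -0.05384653]), 'grip_force': 0.0, 'gripper_width': 0.08544156526773763}
```

View pics/scene0.png

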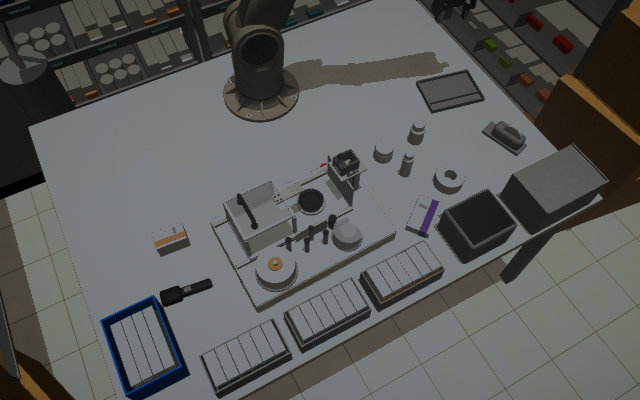

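View pics/side0.png

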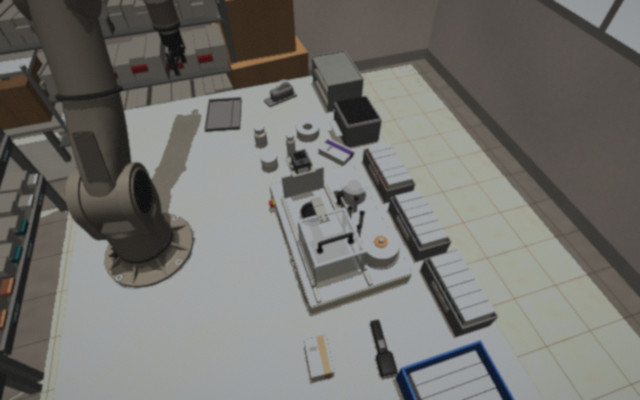

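View pics/wrist0.png

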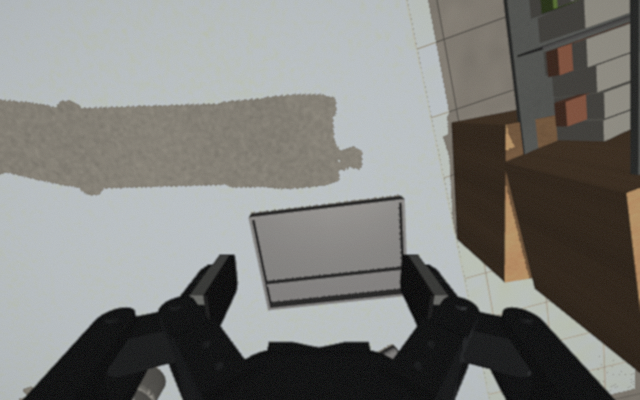

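The scene view shows the jar at about (383,150), two bottles at (417,131) and (407,162), the nest at (311,201), the guard handle at (247,210) and the latch at (346,165). The side view shows the bottles at (260,135) and (290,145) and the jar at (268,160). The wrist view shows only a tray.

Run:
```python
from h import *
a=cv2.imread('pics/scene0.png'); b=cv2.imread('pics/side0.png')
A=cv2.resize(a[110:210,360:450],None,fx=4,fy=4,interpolation=3)[:300,:360]
A=cv2.resize(a[112:187,365:465],(400,300),interpolation=3)
B=cv2.resize(b[115:190,240:340],(400,300),interpolation=3)
C=cv2.resize(a[140:252,220:370],(400,300),interpolation=3)
D=cv2.resize(b[165:277,265:415],(400,300),interpolation=3)
cv2.imwrite('pics/crops.png',np.vstack([np.hstack([A,B]),np.hstack([C,D])]))
d=optics.read_camera('scene');s=optics.read_camera('side')
for n,(u,v),(us,vs) in [('A',(418,125),(260,128)),('B',(408,155),(290,137)),('jar',(383,146),(268,157))]:
    print(n,onz(d,u,v,.092).round(3),onz(s,us,vs,.092).round(3))
print('nest',onz(d,311,201,.088).round(3),onz(s,310,210,.088).round(3)); print('handle',onz(d,247,210,.222).round(3),onz(s,336,240,.222).round(3))
```

```text
A [0.461 0.374 0.092] [0.458 0.373 0.092]
B [0.548 0.276 0.092] [0.559 0.286 0.092]
jar [0.479 0.224 0.092] [0.454 0.205 0.092]
nest [ 0.549 -0.08   0.088] [ 0.535 -0.073  0.088]
handle [ 0.56  -0.284  0.222] [ 0.549 -0.287  0.222]
```

View pics/crops.png

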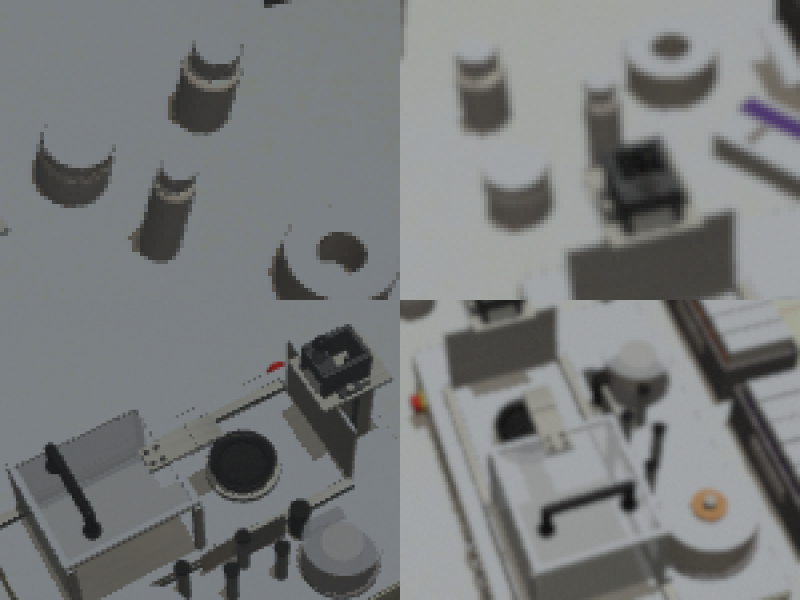

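The upper crops show the two bottles and the jar. Bottle A, scene (417,131), with the thick body and wide cap, is the medium one. Both views place it at about (0.46, 0.374). B is slimmer and the jar is squat. The lower crops show the nest, the hood with its bow handle, and the strike plate. I'll move over A.

Call:
arm_command([
  [1,-0.04,-0.022,0,0,0,0],
  [1,-0.04,-0.022,0,0,0,0],
  [1,-0.04,-0.022,0,0,0,0],
  [1,-0.04,-0.022,0,0,0,0],
  [1,-0.04,-0.022,0,0,0,0],
  [1,-0.04,-0.022,0,0,0,0],
  [1,-0.04,-0.022,0,0,0,0],
  [1,-0.037,-0.02,0,0,0,0],
  [1,0,0,0,0,0,0],
], grip_force=30)

```text
clock: 1.38
ee_pos: [0.4623, 0.3711, 0.304]
ee_rot: [0.164, 0.986, -0.0, 0.0]
ft_force: [-0.4, 0.1, -0.1]
gripper_width: 0.0854
grip_force: 0.0
```

```bash
cat >> h.py <<'E'
def totool(dw):
    s=bot.read_state(); return R.from_quat(s['ee_rot']).inv().apply(dw)
def pose():
    s=bot.read_state(); return np.round(s['ee_pos'],4),np.round(R.from_quat(s['ee_rot']).as_matrix(),3).tolist(),s['ft_force'].round(1),s['clock']
E
python3 - <<'E'
from h import *
print(pose()); cam('wrist','w1.png'); cam('scene','s1.png'); cam('side','e1.png')
E
```

```text
(array([0.4623, 0.3711, 0.304 ]), [[-0.946, 0.323, 0.001], [0.323, 0.946, -0.001], [-0.001, -0.0, -1.0]], array([-0.4,  0.1, -0.1]), 1.375)
```

View pics/w1.png

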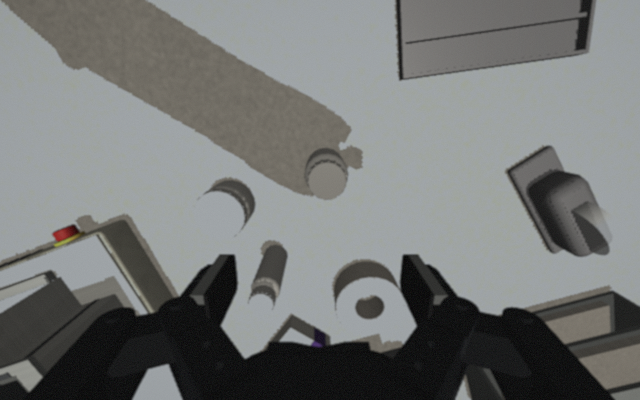

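The wrist view shows the medium bottle's cap top at about (327,181), with the slim bottle at (265,270), the jar at (225,210) and the label core at (367,295).

Run:
```python
from h import *
d=cam('wrist'); im=d['img']; g=cv2.cvtColor(im,cv2.COLOR_RGB2GRAY)
print('cap',g[181,327], g[181,295:360:3], g[150:210:3,327])
c=onz(d,327,180.5,.092); print(c.round(4))
for e in [(306,180),(347,180),(327,199)]: print(onz(d,*e,.092).round(4), np.linalg.norm(onz(d,*e,.092)-c).round(4))
s=bot.read_state(); print(totool(c-s['ee_pos']).round(4))
s=optics.read_camera('scene'); e=optics.read_camera('side'); print(proj(s,c),proj(e,c))
# machine
print('bar ends scene', [onz(s,220+u*.375,140+v*.3733,.222).round(3) for u,v in [(52,157),(92,230)]])
print('bar ends side', [onz(e,265+u*.375,165+v*.3733,.222).round(3) for u,v in [(147,215),(228,187)]])
g=cv2.cvtColor(s['img'],cv2.COLOR_RGB2GRAY); m=(g<60).astype(np.uint8); n,l,st,ce=cv2.connectedComponentsWithStats(m); k=l[201,311]; print('nest',st[k],ce[k],onz(s,*ce[k],.088).round(3))
```

```text
cap 127 [110 111 103  97 125 128 128 126 129 128 129 127 127 126 127 127  91 159
 162 162 163 164] [110  68  69 103 109  76 125 127 126 128 127 129 126 125 126 125 124 124
 156 163]
[0.4488 0.3874 0.092 ]
[0.4414 0.3671 0.092 ] 0.0216
[0.4548 0.407  0.092 ] 0.0205
[0.4676 0.3812 0.092 ] 0.0198
[0.0136 0.0084 0.2118]
[419.32820931 121.00145299] [256.96829753 126.24879138]
bar ends scene [array([ 0.517, -0.287,  0.222]), array([ 0.615, -0.286,  0.222])]
bar ends side [array([ 0.504, -0.29 ,  0.222]), array([ 0.591, -0.283,  0.222])]
nest [298 189  26  23 460] [310.40217391 199.91521739] [ 0.545 -0.08   0.088]
```

Radius 20–21 mm matches the cap. I'll descend with TCP to about 0.100.

Call:
arm_command([
  [1,0.0136,0.0084,0,0,0,0],
  [1,0,0,0.045,0,0,0],
  [1,0,0,0.045,0,0,0],
  [1,0,0,0.045,0,0,0],
  [1,0,0,0.035,0,0,0],
  [1,0,0,0.02,0,0,0],
  [1,0,0,0.014,0,0,0],
  [1,0,0,0,0,0,0],
])

```text
clock: 2.68
ee_pos: [0.449, 0.3868, 0.0993]
ee_rot: [0.161, 0.987, -0.0, -0.0]
ft_force: [0.6, -0.1, 0.4]
gripper_width: 0.0857
grip_force: 0.0
```

Call:
arm_command([
  [0.2,0,0,0,0,0,0],
  [0.2,0,0,0,0,0,0],
  [0.2,0,0,0,0,0,0],
  [0.2,0,0,0,0,0,0],
  [0.2,0,0,0,0,0,0],
  [0.2,0,0,0,0,0,0],
], grip_force=30)

```text
clock: 3.42
ee_pos: [0.45, 0.3866, 0.101]
ee_rot: [0.161, 0.987, 0.001, 0.0]
ft_force: [-2.1, -1.0, 7.4]
gripper_width: 0.0491
grip_force: 29.9
```

Gripped (49 mm). I'll lift it high enough to clear the latch, then move beyond the nest.

Call:
arm_command([
  [0.2,0,0,-0.02,0,0,0],
  [0.2,0,0,-0.045,0,0,0],
  [0.2,0,0,-0.05,0,0,0],
  [0.2,0,0,-0.05,0,0,0],
  [0.2,0,0,-0.05,0,0,0],
  [0.2,0,0,-0.05,0,0,0],
  [0.2,0,0,-0.035,0,0,0],
  [0.2,0,0,0,0,0,0],
])

```text
clock: 4.42
ee_pos: [0.4501, 0.3863, 0.4043]
ee_rot: [0.161, 0.987, 0.003, 0.001]
ft_force: [-0.3, 0.4, -1.3]
gripper_width: 0.0494
grip_force: 31.7
```

Call:
arm_command([
  [0.2,-0.037,-0.042,0,0,0,0],
  [0.2,-0.037,-0.042,0,0,0,0],
  [0.2,-0.037,-0.042,0,0,0,0],
  [0.2,-0.037,-0.042,0,0,0,0],
  [0.2,-0.037,-0.042,0,0,0,0],
  [0.2,-0.037,-0.042,0,0,0,0],
  [0.2,-0.037,-0.042,0,0,0,0],
  [0.2,-0.037,-0.042,0,0,0,0],
  [0.2,-0.037,-0.045,0,0,0,0],
  [0.2,0,0,0,0,0,0],
])

```text
clock: 5.68
ee_pos: [0.6438, -0.0862, 0.3998]
ee_rot: [0.165, 0.986, -0.001, -0.0]
ft_force: [-0.3, 0.7, -2.1]
gripper_width: 0.0492
grip_force: 31.7
```

Call:
arm_command([
  [0.2,0,0,0,0,0,-9.5],
  [0.2,0,0,0,0,0,-9.5],
  [0.2,0,0,0,0,0,0],
  [0.2,0,0,0,0,0,0],
])

```text
clock: 6.18
ee_pos: [0.6439, -0.0806, 0.4]
ee_rot: [-0.002, 1.0, 0.0, -0.0]
ft_force: [-0.4, 0.1, -0.5]
gripper_width: 0.0491
grip_force: 31.7
```

Run:
```python
from h import *
print(pose()); cam('wrist','w2.png'); cam('scene','s2.png')
```

```text
(array([ 0.6439, -0.0806,  0.4   ]), [[-1.0, -0.004, -0.0], [-0.004, 1.0, 0.0], [0.0, 0.0, -1.0]], array([-0.4,  0.1, -0.5]), 6.175)
```

View pics/w2.png

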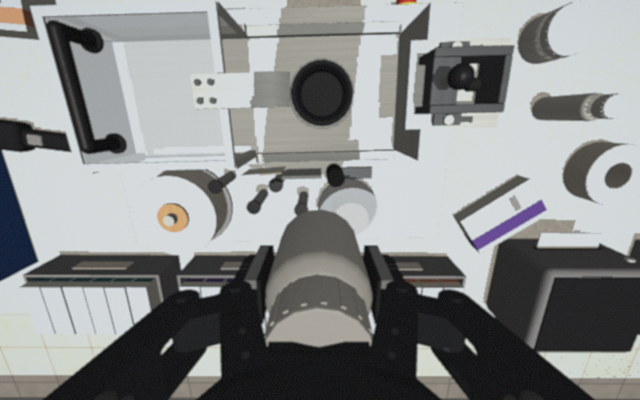

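The wrist view shows the nest at about (322,92), the handle bar from (65,30) to (88,145), the strike tip at (290,90) and the latch at (465,80). The bottle is held straight.

Run:
```python
from h import *
d=cam('wrist'); g=cv2.cvtColor(d['img'],cv2.COLOR_RGB2GRAY)
m=(g<75).astype(np.uint8); m[:, :285]=0; m[:,360:]=0; m[150:]=0
n,l,st,ce=cv2.connectedComponentsWithStats(m); k=l[92,322]
c=max(cv2.findContours((l==k).astype(np.uint8),0,1)[0],key=len)
P=np.array([onz(d,*p[0],.088)[:2] for p in c]); (ctr,r)=cv2.minEnclosingCircle(P.astype(np.float32)); print('nest',st[k],ctr,r,P.min(0),P.max(0),cv2.fitEllipse(P.astype(np.float32)))
# bar
m=(g<60).astype(np.uint8); m[:, 130:]=0; m[165:]=0
m[:,:]=cv2.morphologyEx(m,cv2.MORPH_OPEN,np.ones((5,5)))
n,l,st,ce=cv2.connectedComponentsWithStats(m); print(st)
for u,v in [(60,26),(84,146),(72,86)]: print(onz(d,u,v,.222).round(4))
print('tip',onz(d,290,90,.17).round(3))
for v in (50,70,86,100,120): 
    r=g[v,45:110]; k=np.where(r<60)[0]+45; print(v,k.min(),k.max(),onz(d,k.mean(),v,.222).round(4))
# long rails/lines: panel
s=cam('scene');g=cv2.cvtColor(s['img'],cv2.COLOR_RGB2GRAY); m=(g<60).astype(np.uint8); n,l,st,ce=cv2.connectedComponentsWithStats(m); k=l[200,311]; print('scene nest',st[k],onz(s,*ce[k],.088).round(4))
```

```text
nest [ 291   60   62   65 3112] (0.5396116971969604, -0.07679558545351028) 0.038965728133916855 [ 0.50115045 -0.11561375] [ 0.57697477 -0.0381731 ] ((0.539393961429596, -0.07672890275716782), (0.0760374367237091, 0.07620325684547424), 130.29714965820312)
[[     0      0    640    400 252306]
 [    25     11      7     13     75]
 [    47     21     78    131   2345]
 [    50     35      5      5     25]
 [     0    120     32     30    819]
 [    42    131     26     19    397]
 [     0    156      4      9     33]]
[ 0.5011 -0.2809  0.222 ]
[ 0.5925 -0.2848  0.222 ]
[ 0.5441 -0.2827  0.222 ]
tip [ 0.542 -0.109  0.17 ]
50 54 99 [ 0.5176 -0.2724  0.222 ]
70 59 75 [ 0.5321 -0.2834  0.222 ]
86 63 79 [ 0.5441 -0.2832  0.222 ]
100 67 83 [ 0.5548 -0.2827  0.222 ]
120 73 88 [ 0.5708 -0.2819  0.222 ]
scene nest [    0     0   364   212 28041] [-0.1286 -0.2921  0.088 ]
```

Run:
```python
from h import *
d=cam('wrist');s=cam('scene');e=cam('side')
def tri(L):
    A=np.zeros((3,3));b=np.zeros(3)
    for q,u,v in L:
        o,r=ray(q,u,v);M=np.eye(3)-np.outer(r,r);A+=M;b+=M@o
    x=np.linalg.solve(A,b);return x.round(4),[ (proj(q,x)-[u,v]).round(1) for q,u,v in L]
print('tip',tri([(d,290,90),(s,300,188)]), tri([(s,300,188),(e,317.5,199.3)]))
print('knob',onz(d,461,77,.255).round(3))
print('nest proj scene/side',proj(s,[.5394,-.0768,.088]),proj(e,[.5394,-.0768,.088]))
W=cv2.resize(d['img'][40:145,170:380],(800,400),interpolation=3); S=cv2.resize(s['img'][170:230,270:350],(266,200),interpolation=3);E=cv2.resize(e['img'][180:240,280:360],(266,200),interpolation=3)
o=np.zeros((600,800,3),np.uint8);o[:400]=W;o[400:,:266]=S;o[400:,270:536]=E
cv2.imwrite('pics/c2.png',o[...,::-1])
```

```text
tip (array([ 0.5419, -0.11  ,  0.1765]), [array([-1.4, -1.1]), array([0.6, 0.1])]) (array([ 0.5489, -0.1153,  0.1903]), [array([-0.1,  0.2]), array([-0.1, -0.1])])
knob [0.54  0.019 0.255]
nest proj scene/side [310.56322973 198.17790212] [311.6908657  210.49479425]
```

View pics/c2.png

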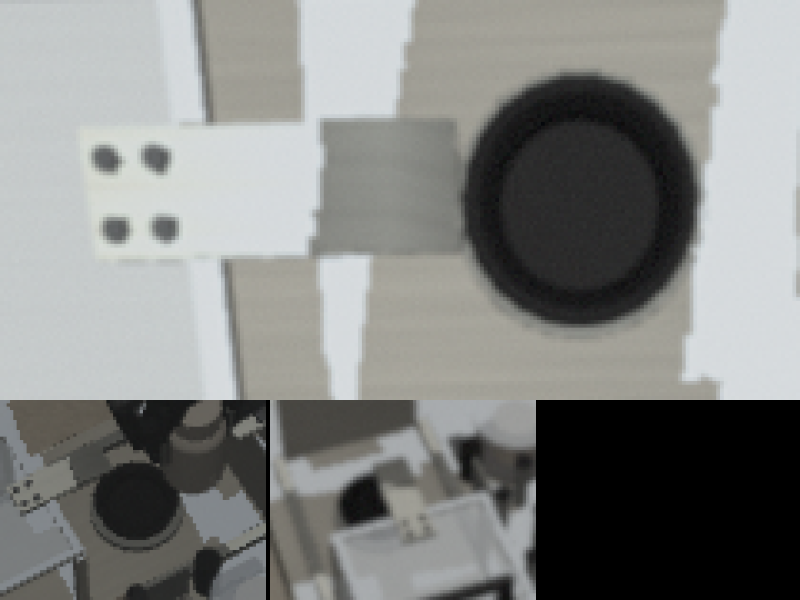

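The strike tip is about 33 mm from the nest axis at z≈0.177, so it would block the gripper's body. The guard must be opened fully first. I'll push the bar gently to the right with the side of the held bottle, which is backed by the pads.

Call:
arm_command([
  [0.2,0.025,-0.039,0,0,0,0],
  [0.2,0.025,-0.039,0,0,0,0],
  [0.2,0.025,-0.039,0,0,0,0],
  [0.2,0.022,-0.037,0,0,0,0],
  [0.2,0,0,0.03,0,0,-2.2],
  [0.2,0,0,0.033,0,0,0],
  [0.2,0,0,0.02,0,0,0],
  [0.2,0,0,0.01,0,0,0],
  [0.2,0,0,0,0,0,0],
], grip_force=38)

```text
clock: 7.65
ee_pos: [0.5483, -0.2356, 0.3068]
ee_rot: [-0.023, 1.0, 0.0, -0.0]
ft_force: [0.0, 0.0, -1.0]
gripper_width: 0.0489
grip_force: 39.7
```

Call:
arm_command([
  [0.2,0,-0.006,0,0,0,0],
  [0.2,0,-0.006,0,0,0,0],
  [0.2,0,-0.006,0,0,0,0],
])

```text
clock: 8.02
ee_pos: [0.5493, -0.254, 0.3074]
ee_rot: [-0.023, 1.0, 0.0, 0.0]
ft_force: [0.6, 3.2, 0.8]
gripper_width: 0.0493
grip_force: 39.9
```

Call:
arm_command([
  [0.2,0,-0.006,0,0,0,0],
  [0.2,0,-0.006,0,0,0,0],
  [0.2,0,-0.006,0,0,0,0],
  [0.2,0,-0.005,0,0,0,0],
])

```text
clock: 8.52
ee_pos: [0.5502, -0.2769, 0.3069]
ee_rot: [-0.023, 1.0, -0.0, -0.0]
ft_force: [-1.0, 2.5, 0.3]
gripper_width: 0.0491
grip_force: 39.9
```

Call:
arm_command([
  [0.2,0,0.02,0,0,0,0],
  [0.2,0.0016,0.04,0,0,0,0],
  [0.2,0,0.04,0,0,0,0],
  [0.2,0,0.04,0,0,0,0],
  [0.2,0,0.04,0,0,0,0],
  [0.2,0,0.02,0,0,0,0],
  [0.2,0,0,0.04,0,0,0],
  [0.2,0,0,0.04,0,0,0],
  [0.2,0,0,0.025,0,0,0],
  [0.2,0,0,0,0,0,0],
], grip_force=30)

```text
clock: 9.78
ee_pos: [0.5384, -0.0761, 0.2006]
ee_rot: [-0.023, 1.0, -0.0, -0.002]
ft_force: [0.9, 0.7, -1.3]
gripper_width: 0.0489
grip_force: 39.7
```

Run:
```python
from h import *
print(pose())
d=cam('wrist');s=cam('scene');e=cam('side')
W=cv2.resize(d['img'][150:400,120:520],(640,400));S=cv2.resize(s['img'][130:230,240:360],(360,300),interpolation=3)
o=np.zeros((600,800,3),np.uint8);o[:300,:480]=cv2.resize(W,(480,300));o[300:,:360]=S;o[300:,400:760]=cv2.resize(e['img'][150:250,270:390],(360,300),interpolation=3)
cv2.imwrite('pics/c3.png',o[...,::-1]); print(proj(s,[.5394,-.0768,.088]),proj(e,[.5394,-.0768,.088]))
```

```text
(array([ 0.5384, -0.0761,  0.2006]), [[-0.999, -0.047, -0.003], [-0.047, 0.999, -0.0], [0.003, -0.0, -1.0]], array([ 0.9,  0.7, -1.3]), 9.775)
[310.56322973 198.17790212] [311.6908657  210.49479425]
```

View pics/c3.png

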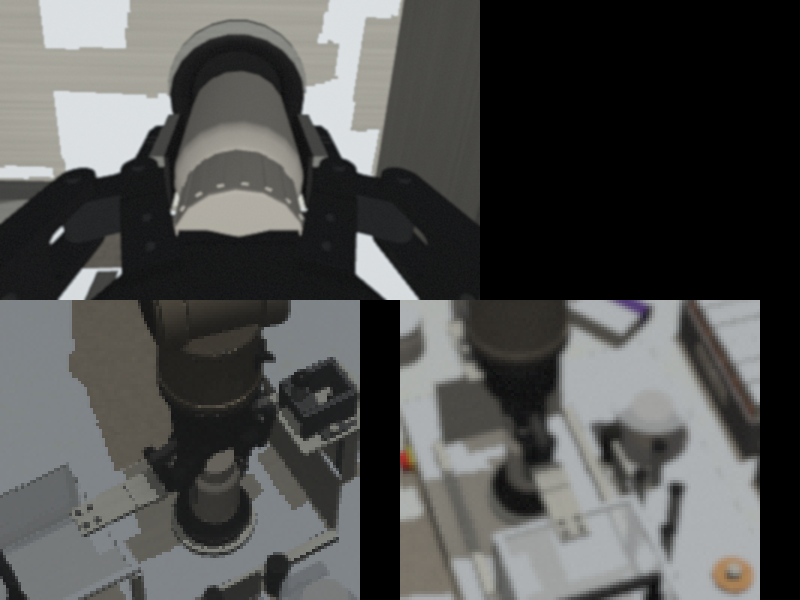

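The bottle is centred over the nest, with the cup at crop (170–305) and the bottle axis at about 237. The strike tip is clear to the right. I'll lower it.

Call:
arm_command([
  [0.2,0,0,0.008,0,0,0],
  [0.2,0,0,0.006,0,0,0],
  [0.2,0,0,0.003,0,0,0],
  [0.2,0,0,0,0,0,0],
])

```text
clock: 10.42
ee_pos: [0.5397, -0.0746, 0.1849]
ee_rot: [-0.024, 1.0, 0.001, 0.0]
ft_force: [-0.0, 15.5, 0.4]
gripper_width: 0.0492
grip_force: 40.2
```

Call:
arm_command([
  [0.2,0,0,0.002,0,0,0],
  [0.2,0,0,0.002,0,0,0],
  [0.2,0,0,0,0,0,0],
])

```text
clock: 10.8
ee_pos: [0.54, -0.0741, 0.1822]
ee_rot: [-0.024, 1.0, 0.002, 0.0]
ft_force: [-9.9, 21.0, 27.3]
gripper_width: 0.0489
grip_force: 41.8
```

Call:
arm_command([
  [0.2,0,0,-0.006,0,0,0],
  [0.2,0,0,-0.004,0,0,0],
  [0.2,0,0,0,0,0,0],
])

```text
clock: 11.18
ee_pos: [0.5397, -0.0759, 0.1914]
ee_rot: [-0.024, 1.0, 0.001, 0.001]
ft_force: [0.6, 8.3, 2.4]
gripper_width: 0.0491
grip_force: 39.8
```

Run:
```python
from h import *
p=pose();print(p,bot.read_state()['wrist_torque'])
d=cam('wrist');s=cam('scene');e=cam('side')
S=cv2.resize(s['img'][140:220,250:350],(500,400),interpolation=3)
o=np.zeros((600,800,3),np.uint8);o[:400,:500]=S;o[:240,500:800]=cv2.resize(e['img'][170:250,290:390],(300,240),interpolation=3)
o[400:,:400]=d['img'][130:330,120:520]
cv2.imwrite('pics/c4.png',o[...,::-1])
```

```text
(array([ 0.5397, -0.0759,  0.1914]), [[-0.999, -0.047, 0.001], [-0.047, 0.999, 0.001], [-0.001, 0.001, -1.0]], array([0.6, 8.3, 2.4]), 11.175) [ 0.89209639  0.13856759 -0.11442724]
```

View pics/c4.png

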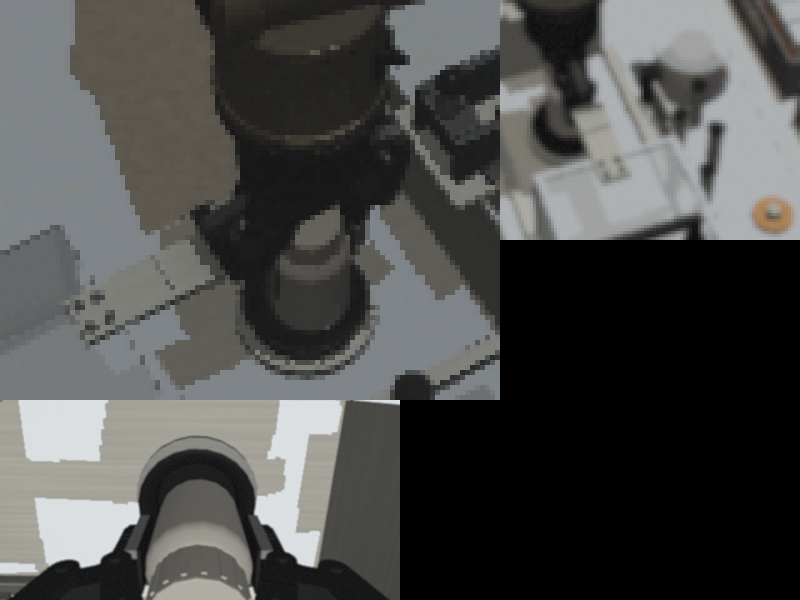

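The right finger's linkage rests on the strike tip, with the guard already at its end. The pads must close along machine x, so I'll lift and turn 90° with the camera side toward the hood.

```bash
python3 -c "
from h import *
print(bot.read_state()['joint_positions'].round(2))"
```

```text
[-0.29  0.37  0.38  2.02 -0.19  0.79  1.82]
```

Call:
arm_command([
  [0.2,0,0,-0.03,0,0,0],
  [0.2,0,0,-0.04,0,0,0],
  [0.2,0,0,-0.02,0,0,0],
  [0.2,0,0,0,0,0,-9],
  [0.2,0,0,0,0,0,0],
])

```text
clock: 11.95
ee_pos: [0.5394, -0.0769, 0.2811]
ee_rot: [-0.101, 0.995, 0.0, 0.0]
ft_force: [-0.2, -0.3, -0.9]
gripper_width: 0.049
grip_force: 39.8
```

```bash
python3 -c "
from h import *
print(bot.read_state()['joint_positions'].round(2),pose())"
```

```text
[-0.31  0.25  0.4   1.94 -0.11  0.97  1.91] (array([ 0.5394, -0.0769,  0.2811]), [[-0.98, -0.201, 0.001], [-0.201, 0.98, 0.0], [-0.001, 0.0, -1.0]], array([-0.2, -0.3, -0.9]), 11.95)
```

Call:
arm_command([
  [0.2,0,0,0,0,0,-9],
  [0.2,0,0,0,0,0,-9],
  [0.2,0,0,0,0,0,-9],
  [0.2,0,0,0,0,0,-9],
  [0.2,0,0,0,0,0,0],
])

```text
clock: 12.58
ee_pos: [0.5393, -0.077, 0.2806]
ee_rot: [-0.402, 0.916, 0.0, -0.0]
ft_force: [-0.3, -0.2, -1.1]
gripper_width: 0.0491
grip_force: 39.8
```

```bash
python3 -c "
from h import *
print(bot.read_state()['joint_positions'].round(2),pose())
d=cam('wrist','w5.png'); print(proj(d,[.5394,-.0768,.088]), totool(np.array([.5394,-.0768,.2811])-bot.read_state()['ee_pos']))"
```

```text
[-0.23  0.24  0.29  1.94 -0.08  0.97  2.5 ] (array([ 0.5393, -0.077 ,  0.2806]), [[-0.677, -0.736, -0.0], [-0.736, 0.677, 0.0], [0.0, 0.0, -1.0]], array([-0.3, -0.2, -1.1]), 12.575)
[317.42389462 198.665743  ] [-2.63453375e-04  7.34564571e-05 -4.49191230e-04]
```

View pics/w5.png

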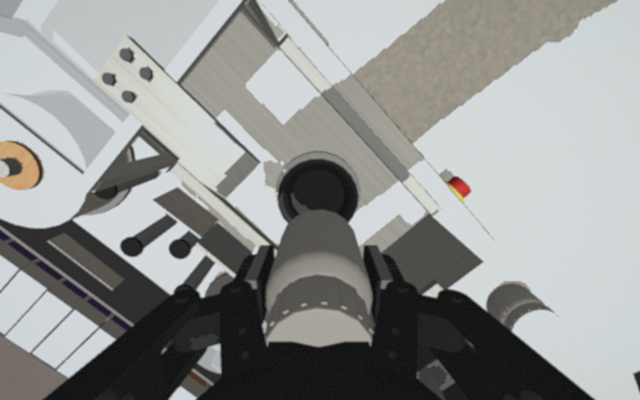

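The nest spans columns 278–357 with its top at row 158, so its centre is about (317.5,198). That matches the projected estimate. The strike tip is well to the left at about (240,175). Lowering now.

Call:
arm_command([
  [0.2,0,0,0.035,0,0,0],
  [0.2,0,0,0.035,0,0,0],
  [0.2,0,0,0.018,0,0,0],
  [0.2,0,0,0.004,0,0,0],
  [0.2,0,0,0.003,0,0,0],
  [0.2,0,0,0,0,0,0],
], grip_force=30)

```text
clock: 13.38
ee_pos: [0.5397, -0.0768, 0.1865]
ee_rot: [-0.403, 0.915, -0.0, 0.0]
ft_force: [0.2, 0.5, -0.3]
gripper_width: 0.049
grip_force: 39.8
```

Call:
arm_command([
  [0.2,0,0,0.002,0,0,0],
  [0.2,0,0,0.002,0,0,0],
  [0.2,0,0,0,0,0,0],
])

```text
clock: 13.75
ee_pos: [0.5396, -0.0769, 0.1822]
ee_rot: [-0.404, 0.915, -0.0, 0.0]
ft_force: [-0.1, -0.7, 2.7]
gripper_width: 0.0488
grip_force: 40.2
```

Call:
arm_command([
  [0.2,0,0,0.002,0,0,0],
  [0.2,0,0,0,0,0,0],
])

```text
clock: 14.0
ee_pos: [0.5396, -0.0774, 0.1811]
ee_rot: [-0.404, 0.915, -0.0, 0.0]
ft_force: [-8.6, -2.8, 23.9]
gripper_width: 0.0489
grip_force: 41.9
```

Call:
arm_command([
  [0.2,0,0,0.002,0,0,0],
  [0.2,0,0,0,0,0,0],
])

```text
clock: 14.25
ee_pos: [0.5395, -0.0782, 0.1796]
ee_rot: [-0.403, 0.915, -0.001, 0.0]
ft_force: [-13.1, -6.9, 33.8]
gripper_width: 0.0489
grip_force: 42.9
```

Force points to −x and slightly −y, so the bottle rides the flare on the far side. I'll ease up and shift.

Call:
arm_command([
  [0.2,0,0,-0.003,0,0,0],
  [0.2,0.0022,0.0008,0,0,0,0],
  [0.2,0,0,0.002,0,0,0],
  [0.2,0,0,0.001,0,0,0],
  [0.2,0,0,0,0,0,0],
])

```text
clock: 14.88
ee_pos: [0.5373, -0.0782, 0.1777]
ee_rot: [-0.404, 0.915, -0.0, -0.0]
ft_force: [0.7, -4.3, -1.9]
gripper_width: 0.0493
grip_force: 39.8
```

Call:
arm_command([
  [0.2,0.0004,-0.0004,0.001,0,0,0],
  [0.2,0,0,0.001,0,0,0],
  [0.2,0,0,0,0,0,0],
])

```text
clock: 15.25
ee_pos: [0.5377, -0.0782, 0.1765]
ee_rot: [-0.404, 0.915, 0.0, 0.0]
ft_force: [-2.0, -1.3, 11.4]
gripper_width: 0.0491
grip_force: 41.0
```

It is on the floor (TCP 0.1765, bottle bottom ≈ 0.076). Releasing.

Call:
arm_command([
  [0.8,0,0,0,0,0,0],
  [0.8,0,0,0,0,0,0],
  [0.8,0,0,0,0,0,0],
  [0.8,0,0,0,0,0,0],
])

```text
clock: 15.75
ee_pos: [0.5373, -0.0784, 0.1758]
ee_rot: [-0.404, 0.915, 0.0, -0.0]
ft_force: [-0.0, 0.4, 0.2]
gripper_width: 0.0681
grip_force: 0.0
```

Call:
arm_command([
  [0.8,0,0,-0.02,0,0,0],
  [0.8,0,0,-0.035,0,0,0],
  [0.8,0,0,-0.045,0,0,0],
  [0.8,0,0,-0.045,0,0,0],
  [0.8,0,0,-0.03,0,0,0],
  [0.8,0,0,0,0,0,9],
  [0.8,0,0,0,0,0,9],
  [0.8,0,0,0,0,0,9],
  [0.8,0,0,0,0,0,9],
  [0.8,0,0,0,0,0,9],
])

```text
clock: 17.0
ee_pos: [0.5373, -0.0785, 0.3509]
ee_rot: [-0.02, 1.0, 0.0, -0.0]
ft_force: [-0.7, -0.6, -0.3]
gripper_width: 0.0682
grip_force: 0.0
```

```bash
python3 -c "
from h import *
print(pose())
d=cam('wrist','w6.png'); s=cam('scene')
o=np.zeros((600,800,3),np.uint8);o[:400,:640]=d['img'];o[400:,:250]=cv2.resize(s['img'][140:220,250:350],(250,200),interpolation=3)
cv2.imwrite('pics/c6.png',o[...,::-1]);print(proj(d,[.5375,-.0775,.168]),proj(d,[.5375,-.0775,.088]))"
```

```text
(array([ 0.5373, -0.0785,  0.3509]), [[-0.999, -0.041, -0.0], [-0.041, 0.999, 0.0], [0.0, 0.0, -1.0]], array([-0.7, -0.6, -0.3]), 17.0)
[319.22144322 202.04268274] [318.99037678 182.69804451]
```

View pics/c6.png

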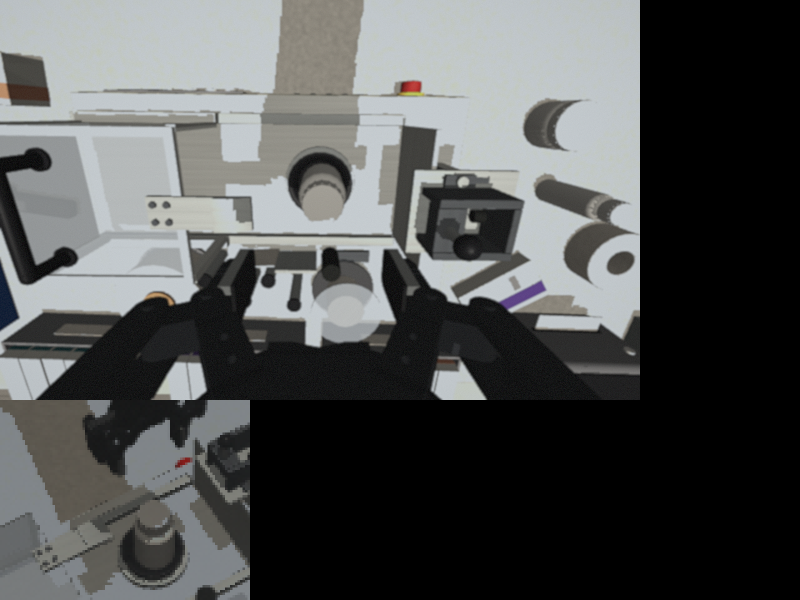

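The wrist view shows the bottle upright in the nest, with the cap top at (322,202) against (319,202) expected. The bar runs from about (5,165) to (30,275). I'll measure the bar.

Run:
```python
from h import *
d=cam('wrist'); g=cv2.cvtColor(d['img'],cv2.COLOR_RGB2GRAY)
P=[]
for v in range(185,250,8):
    r=g[v,0:60]; k=np.where(r<70)[0]; P.append(onz(d,k.mean(),v,.222)); print(v,k.min(),k.max(),P[-1].round(4))
P=np.array(P); print(np.polyfit(P[:,0],P[:,1],1))
p=np.array([.5476,np.polyval(np.polyfit(P[:,0],P[:,1],1),.5476),.276]); print(p,totool(p-bot.read_state()['ee_pos']).round(4))
```

```text
185 0 9 [ 0.5176 -0.3079  0.222 ]
193 0 11 [ 0.5237 -0.309   0.222 ]
201 0 14 [ 0.5299 -0.3096  0.222 ]
209 0 16 [ 0.5362 -0.3107  0.222 ]
217 0 19 [ 0.5426 -0.3114  0.222 ]
225 0 22 [ 0.5491 -0.3121  0.222 ]
233 3 24 [ 0.5557 -0.3121  0.222 ]
241 6 27 [ 0.5624 -0.3117  0.222 ]
249 9 59 [ 0.5691 -0.3068  0.222 ]
[-0.02369616 -0.29728108]
[ 0.5476     -0.31025709  0.276     ] [ 0.001  -0.2321  0.0749]
```

Call:
arm_command([
  [0.7,0,-0.047,0,0,0,0],
  [0.7,0,-0.047,0,0,0,0],
  [0.7,0,-0.047,0,0,0,0],
  [0.7,0,-0.047,0,0,0,0],
  [0.7,0,-0.046,0,0,0,0],
  [0.7,0,0,0.03,0,0,0],
  [0.7,0,0,0.025,0,0,0],
  [0.7,0,0,0.012,0,0,0],
  [0.7,0,0,0.007,0,0,0],
  [0.7,0,0,0,0,0,0],
], grip_force=25)

```text
clock: 18.4
ee_pos: [0.5483, -0.3122, 0.2772]
ee_rot: [-0.024, 1.0, -0.0, 0.0]
ft_force: [-0.3, -0.1, 0.3]
gripper_width: 0.0594
grip_force: 0.0
```

Call:
arm_command([
  [0,0,0,0,0,0,0],
  [0,0,0,0,0,0,0],
  [0,0,0,0,0,0,0],
  [0,0,0,0,0,0,0],
  [0,0,0,0,0,0,0],
  [0,0,0,0,0,0,0],
  [0,0,0,0,0,0,0],
  [0,0,0,0,0,0,0],
])

```text
clock: 19.4
ee_pos: [0.5483, -0.3119, 0.2774]
ee_rot: [-0.023, 1.0, 0.0, 0.0]
ft_force: [-1.8, 4.4, 5.8]
gripper_width: 0.0107
grip_force: 24.4
```

The bar is pinched. I'll slide to about 0.14.

Call:
arm_command([
  [0,0,0.01,0,0,0,0],
  [0,0,0.02,0,0,0,0],
  [0,0,0.02,0,0,0,0],
  [0,0,0.02,0,0,0,0],
  [0,0,0.02,0,0,0,0],
  [0,0,0.02,0,0,0,0],
  [0,0,0.02,0,0,0,0],
  [0,0,0.01,0,0,0,0],
  [0,0,0,0,0,0,0],
])

```text
clock: 20.52
ee_pos: [0.5437, -0.1702, 0.2775]
ee_rot: [-0.024, 1.0, 0.0, 0.002]
ft_force: [14.4, 3.2, -5.7]
gripper_width: 0.0109
grip_force: 24.7
```

The side load shows my yaw is off by about 0.01 rad. I'll correct sideways and go on.

Call:
arm_command([
  [0,-0.0025,0.003,0,0,0,0.6],
  [0,0,0.004,0,0,0,0],
  [0,0,0,0,0,0,0],
])

```text
clock: 20.9
ee_pos: [0.544, -0.1647, 0.2774]
ee_rot: [-0.018, 1.0, 0.0, 0.0]
ft_force: [0.0, -0.1, 6.9]
gripper_width: 0.011
grip_force: 25.2
```

Call:
arm_command([
  [0,0,0.004,0,0,0,0],
  [0,0,0.004,0,0,0,0],
  [0,0,0,0,0,0,0],
])

```text
clock: 21.28
ee_pos: [0.5438, -0.1566, 0.2774]
ee_rot: [-0.018, 1.0, 0.0, 0.0]
ft_force: [-0.4, 1.4, 6.3]
gripper_width: 0.011
grip_force: 25.2
```

Call:
arm_command([
  [0,0,0.004,0,0,0,0],
  [0,0,0.004,0,0,0,0],
])

```text
clock: 21.52
ee_pos: [0.5435, -0.1496, 0.2774]
ee_rot: [-0.018, 1.0, -0.001, 0.001]
ft_force: [2.5, -8.0, 3.4]
gripper_width: 0.0112
grip_force: 25.0
```

Call:
arm_command([
  [0,0,0.004,0,0,0,0],
  [0,0,0.004,0,0,0,0],
])

```text
clock: 21.78
ee_pos: [0.5433, -0.1423, 0.2774]
ee_rot: [-0.017, 1.0, -0.001, 0.001]
ft_force: [2.9, -10.1, 2.5]
gripper_width: 0.0109
grip_force: 25.0
```

Slope felt from about y = −0.152. The catch is expected at about y = −0.117.

Call:
arm_command([
  [0,0,0.004,0,0,0,0],
  [0,0,0.003,0,0,0,0],
])

```text
clock: 22.02
ee_pos: [0.5431, -0.1348, 0.2774]
ee_rot: [-0.017, 1.0, -0.001, 0.001]
ft_force: [1.7, -6.1, 4.0]
gripper_width: 0.0112
grip_force: 25.2
```

Call:
arm_command([
  [0,0,0.004,0,0,0,0],
  [0,0,0.003,0,0,0,0],
])

```text
clock: 22.28
ee_pos: [0.5428, -0.1277, 0.2774]
ee_rot: [-0.018, 1.0, -0.001, 0.001]
ft_force: [3.3, -7.1, 3.0]
gripper_width: 0.0107
grip_force: 25.1
```

Call:
arm_command([
  [0,0,0.003,0,0,0,0],
  [0,0,0.002,0,0,0,0],
])

```text
clock: 22.52
ee_pos: [0.5427, -0.1227, 0.2774]
ee_rot: [-0.018, 1.0, -0.001, 0.001]
ft_force: [3.3, -6.0, 3.6]
gripper_width: 0.0106
grip_force: 25.1
```

On the flat. I'll use small steps from here.

Call:
arm_command([
  [0,0,0.0015,0,0,0,0],
  [0,0,0.001,0,0,0,0],
])

```text
clock: 22.78
ee_pos: [0.5426, -0.1202, 0.2774]
ee_rot: [-0.018, 1.0, -0.001, 0.001]
ft_force: [3.3, -5.8, 4.8]
gripper_width: 0.0112
grip_force: 25.1
```

Call:
arm_command([
  [0,0,0.001,0,0,0,0],
  [0,0,0,0,0,0,0],
])

```text
clock: 23.02
ee_pos: [0.5426, -0.1186, 0.2774]
ee_rot: [-0.018, 1.0, -0.0, 0.001]
ft_force: [1.7, -2.8, 6.1]
gripper_width: 0.0112
grip_force: 25.3
```

Call:
arm_command([
  [0,0,0.001,0,0,0,0],
  [0,0,0,0,0,0,0],
])

```text
clock: 23.28
ee_pos: [0.5425, -0.1181, 0.2774]
ee_rot: [-0.018, 1.0, -0.0, 0.001]
ft_force: [2.5, -5.0, 4.4]
gripper_width: 0.0111
grip_force: 25.2
```

Call:
arm_command([
  [0,0,0.0007,0,0,0,0],
  [0,0,0,0,0,0,0],
])

```text
clock: 23.52
ee_pos: [0.5425, -0.1178, 0.2774]
ee_rot: [-0.018, 1.0, -0.001, 0.001]
ft_force: [4.3, -6.8, 4.2]
gripper_width: 0.0111
grip_force: 25.2
```

Call:
arm_command([
  [0,0,0.0007,0,0,0,0],
  [0,0,0,0,0,0,0],
])

```text
clock: 23.78
ee_pos: [0.5425, -0.1174, 0.2774]
ee_rot: [-0.017, 1.0, -0.001, 0.001]
ft_force: [4.2, -9.7, 2.5]
gripper_width: 0.0111
grip_force: 25.1
```

The force now rises about 7 N/mm, which is the buffer after the drop at y = −0.1186. I'll back off gently to test the lock.

Call:
arm_command([
  [0,0,-0.0015,0,0,0,0],
  [0,0,-0.001,0,0,0,0],
  [0,0,0,0,0,0,0],
])

```text
clock: 24.15
ee_pos: [0.5426, -0.1186, 0.2774]
ee_rot: [-0.018, 1.0, 0.0, 0.001]
ft_force: [2.3, -1.2, 6.3]
gripper_width: 0.0112
grip_force: 25.4
```

Call:
arm_command([
  [0,0,-0.001,0,0,0,0],
  [0,0,0,0,0,0,0],
])

```text
clock: 24.4
ee_pos: [0.5426, -0.1188, 0.2773]
ee_rot: [-0.018, 1.0, 0.001, 0.0]
ft_force: [1.1, 3.7, 9.0]
gripper_width: 0.0111
grip_force: 25.6
```

Call:
arm_command([
  [0,0,-0.001,0,0,0,0],
  [0,0,0,0,0,0,0],
])

```text
clock: 24.65
ee_pos: [0.5426, -0.119, 0.2773]
ee_rot: [-0.019, 1.0, 0.001, 0.0]
ft_force: [-0.4, 8.3, 10.2]
gripper_width: 0.011
grip_force: 25.8
```

It pulls back at 8 N without yielding, so the guard is locked. I'll relax, open and lift clear.

Call:
arm_command([
  [0,0,0.0015,0,0,0,0],
  [0,0,0,0,0,0,0],
  [0.5,0,0,0,0,0,0],
  [0.5,0,0,0,0,0,0],
  [0.5,0,0,0,0,0,0],
  [0.5,0,0,-0.01,0,0,0],
  [0.5,0,0,-0.03,0,0,0],
  [0.5,0,0,-0.04,0,0,0],
  [0.5,0,0,-0.04,0,0,0],
  [0.5,0,0,0,0,0,0],
])

```text
clock: 25.9
ee_pos: [0.5431, -0.1198, 0.4004]
ee_rot: [-0.018, 1.0, 0.0, 0.003]
ft_force: [0.6, -0.2, -0.8]
gripper_width: 0.0427
grip_force: 0.0
```

Run:
```python
from h import *
print(pose())
d=cam('wrist','w7.png'); g=cv2.cvtColor(d['img'],cv2.COLOR_RGB2GRAY)
u,v=proj(d,[.5426,-.119,.222]).astype(int); print(u,v)
for w in (v-15,v,v+15):
    k=np.where(g[w,u-40:u+40]<60)[0]+u-40; print(w,k.min(),k.max(),onz(d,k.mean(),w,.222).round(4))
```

```text
(array([ 0.5431, -0.1198,  0.4004]), [[-0.999, -0.035, 0.005], [-0.035, 0.999, 0.0], [-0.005, -0.0, -1.0]], array([ 0.6, -0.2, -0.8]), 25.9)
319 201
186 315 325 [ 0.5276 -0.1188  0.222 ]
201 315 324 [ 0.5419 -0.1187  0.222 ]
216 315 324 [ 0.5567 -0.1182  0.222 ]
```

The bar has stayed at y ≈ −0.1187, so the guard is holding and the robot is clear. Handing in.

```bash
python3 -c "
from station import bot
print(bot.job_done())"
```

```text
the job is handed in; nothing more can be done
None
```

The medium bottle is in the nest and the guard is shut and locked (it held against an 8 N pull), and the job is handed in with no verdict shown; I viewed 11 pictures, one over the limit of 10.

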